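# Tip a loose cap out of a casting and hold it over its fixture

## Task

A loose red thread cap is lying in the open-ended cast housing and must not get into the fixture: pick the housing up level, tip it about 45 degrees, open end down, over the blue scrap bin on the left so that the cap slides out into the bin, and bring it level again. Then carry it over the sheet-metal chip guard to the dowel fixture on the right and stop with it level, each ear's bore straight above its own dowel and the underside about 8 mm above the dowel tips, without ever touching guard or fixture. Finish right there with the housing held motionless in the gripper, so that I can check the fit before it goes down; leave the clamp blocks on the bench where they are.

Things in the scene. Friction and masses are not known exactly. Their poses are not given: they have to be found in the camera images.
- housing: grey cast housing, about 0.22 kg: open-topped channel 96 mm long (x), 56 wide (y), 30 high; floor 8 mm thick, two side walls and the +x end wall 5 mm, -x end open (it starts more or less towards the robot). Grip across the outside of the side walls, 56 mm; their middle, x -25 to +45 mm, is free. Two drilled ears (see the bores). Origin: centre of the channel's underside, z up. It starts on the 5 mm thick cardboard mat
- mouth (a point): middle of the lip of the housing's open end, on the top face of its floor (housing x -48, y 0, z 8 mm)
- bore_end (a point): centre of the 12 mm through bore in the ear on the closed end (housing x +60, y 0, z 0 mm), at the underside; the ear is round, 22 mm across, 10 mm thick, flush with the underside
- bore_side (a point): the same for the ear that sticks out of the +y side wall beside the open end (housing x -40, y +38, z 0 mm)
- cap: loose red plastic thread cap, 27 mm across, 12 mm high, about 12 g; origin at the centre of its underside, which rests on the housing's floor. It slides by itself once the housing is tipped more than about 25 to 35 degrees
- scrap_bin: blue open parts bin on the left, fixed, 118 mm (its x) by 203 mm (its y) outside, 82 mm high, the inside about 95 by 180 mm at the bottom; a dark rubber liner with a few scrap bits raises its floor to 24 mm above the bench; origin at the centre of its underside. Its long side runs from right to left
- nest: fixture bolted to the bench on the right: dark steel plate 146 x 90 x 12 mm, steel rest buttons with tops 20 mm above the bench, and two brass-coloured bullet-nosed dowels, 10 mm thick, tips 34 mm above the bench. Origin on the bench, z up; with the housing's origin above it and the x axes parallel, both bores are over their dowels. Its +x points away from the robot
- dowel_end (a point): tip of the dowel for the bore at the closed end (nest x +60, y 0, z 34 mm)
- dowel_side (a point): tip of the dowel for the bore beside the open end (nest x -40, y +38, z 34 mm)
- guard: chip guard fixed to the bench between housing and fixture: upright steel sheet 260 mm long (its x), 3 mm thick, its rolled top edge 55 mm above the bench, with a foot 22 mm wide on its left (+y) side; origin at the middle of the sheet's foot on the bench
- block_a: bystander: loose dark phenolic clamp block with steel clip, 24 x 60 x 29 mm, origin under its centre
- block_b: bystander: clamp block, 24 x 63 x 28 mm, origin under its centre
- block_c: bystander: clamp block, 25 x 55 x 28 mm, origin under its centre
- block_d: bystander: clamp block, 25 x 52 x 21 mm, origin under its centre
- block_e: bystander: clamp block, 26 x 62 x 28 mm, origin under its centre
Things that resemble listed ones, but are neither listed nor needed, are in the scene too. Several things have the shape of the cap; the one meant has the colours described above.

How it is judged:
On the way, in this order (a step that is already met when the one before it is completed fails the run):
1. the housing is lifted clear of the bench, level (within 15 degrees), with the cap still in it (height (world z) of housing above 0.06 m and angle between housing's own z axis and vertical below 0.2618 rad and distance between cap and housing below 0.07 m), for 0.1 s.
2. the housing is tipped to 45 degrees (35 to 55), with its open end above the scrap bin and lower than its closed end (x of mouth in the frame of scrap_bin between -0.055 and 0.055 m and y of mouth in the frame of scrap_bin between -0.098 and 0.098 m and z of mouth in the frame of scrap_bin above 0.07 m and angle between housing's own z axis and vertical between 0.610866 and 0.959932 rad and z of bore_end in the frame of scrap_bin above 0.13 m), for 0.3 s.
3. the cap lies in the scrap bin and the housing is level again (within 8 degrees) in the gripper (x of cap in the frame of scrap_bin between -0.055 and 0.055 m and y of cap in the frame of scrap_bin between -0.098 and 0.098 m and z of cap in the frame of scrap_bin between -0.005 and 0.06 m and contact force between the fingers and housing above 1 N and angle between housing's own z axis and vertical below 0.139626 rad and height (world z) of housing above 0.05 m), for 0.2 s.
At the end, for the whole second after the job is handed in: the housing is held still by the fingers and touches nothing else; each bore is within 5 mm (horizontally) of its dowel, the underside at each bore is 3 to 15 mm above the dowel's tip, the housing is level within 4 degrees, and the cap lies in the scrap bin (horizontal distance between bore_end and dowel_end below 0.005 m and z of bore_end in the frame of dowel_end between 0.003 and 0.015 m and horizontal distance between bore_side and dowel_side below 0.005 m and z of bore_side in the frame of dowel_side between 0.003 and 0.015 m and contact force between the fingers and housing above 1 N and x of cap in the frame of scrap_bin between -0.055 and 0.055 m and y of cap in the frame of scrap_bin between -0.098 and 0.098 m and z of cap in the frame of scrap_bin between -0.005 and 0.06 m and angle between housing's own z axis and vertical below 0.0698132 rad and linear speed of housing below 0.01 m/s and angular speed of housing below 0.05 rad/s and contact force between housing and nest below 0.1 N); the arm keeps its last pose, push and grip.
It fails at once if the fixture is touched by the housing, the robot or anything else (contact force between nest and anything else above 0.5 N).
It fails at once if the chip guard is touched (contact force between guard and anything else above 1 N).
It fails at once if one of the five loose clamp blocks beside the work is pushed more than 15 mm from its place (distance of any of block_a, block_b, block_c, block_d, block_e from where it was at the start of the episode above 0.015 m).
It also fails if it takes over 58 s, if anything falls off the work surface, if the arm or the gripper's body presses on something with over 40 N, if the wrist force passes 120 N, or if a joint passes its speed limit or range.

## Robot

A 6-joint arm with a two-finger parallel gripper is mounted at the origin on a cart in front of the work surface, level with it; the furniture and walls round the work are solid. World frame = base frame: x ahead of the robot, y to its left, z up, the work surface at z = 0. Lengths are in m, angles in rad, forces in N, time in s.
With the tool pointing down it reaches from about 0.3 to 0.875 m from the base axis. Payload 6.4 kg.
Tool frame: the origin (TCP) lies midway between the tips of the shut fingers; the grasp point (between the pads) lies 19 mm behind it; z points along the fingers, y is the direction in which the jaws open and shut (so a half turn about z gives the same grasp; the last joint's range is limited). The gripper opens to 85 mm and grips with 20 to 120 N. Pads are 22 mm wide; open, the fingers measure 114 mm over their backs; the gripper's body (76 mm by 85 mm) begins 54 mm behind the grasp point. The pads swing forward as they close: fully open they stand 13 mm farther back than shut.
Start: joints at [-1.347, 0.181, 1.607, -0, 1.354, -0.206], TCP at [0.24, -0.523, 0.231] pointing down, gripper open.
Joint ranges: [-2.99, 2.99], [-0.89, 2.07], [0.3, 2.58], [-1.14, 4.28], [0, 2.63], [-3.12, 3.12]. Speed limits (rad/s): [2.57, 2.57, 3.01, 3.14, 3.14, 3.14].

## Interface

Orientations are given as a unit quaternion [w, x, y, z].
In Python, from bench import ctrl gives the robot as it stands. The module is installed in compiled form; this text tells all that it offers.
- The arm moves only by the tool arm_command, never from a script. Its argument "plan" is one flat list of numbers, 4 for each row, row after row: the shift along the tool's x, y, z in mm, then the turn about the tool's z in rad. A call has 1 to 20 rows; each row shifts and turns the commanded pose from where the row before left it, along the tool's axes as they then stand; what a row does not reach is not made up. A row lasts 1/10 s, in which the tool goes at most 50 mm and 8.59 degrees, less where a joint would pass 70% of its speed; a pose out of reach is approached as far as the arm can. A call is refused whole if a number of a shift passes 50 or a number of a turn 0.15, either way. A call with a gripper value outside its range is refused whole. "grip" is the opening, from 0 (shut) to 1 (fully open), set as the call begins (left out, the last holds). The fingers move at their own pace and stop on an object; the grip force is fixed at half the most. Time passes only in rows, so rows that do not move let the fingers close. It gives the time, the measured TCP pose, the force and the opening at its end, in the units of the state.
- ctrl.get_obs(): the state, without advancing time (a new reading comes with each control period).
- ctrl.camera(name): name is "scene" or "top"; returns a dict with "color" (384x512x3 uint8, red, green, blue), "camera_matrix" (3x3 intrinsics, pixels), "eye" and "attitude" of the camera in the world. Camera axes: x right, y up, looking along -z (the intrinsics and any distortion apply to the point x, -y, -z); pixel columns grow to the right and rows downward; lengths in m; the calibration is good to about 2 mm. A picture is of the moment at which its call begins. There is no depth.
- ctrl.hand_in(): hands the job in, once; it reports no verdict.
The state is a dict: "time_s": time; "q": joint angles; "dq": joint speeds; "joint_efforts": joint torques, N m; "eef_pos": TCP position; "eef_rot": TCP orientation; "wrist_force": force on the tool from outside, world axes, zero at the start; "torque": the same for the moment, N m; "opening": opening from 0.0 (shut) to 1.0 (fully open).
Only numpy, scipy, OpenCV 4.12 (cv2) and the standard library are available. Lean on these libraries where they do the work, as an engineer would, in place of code of your own. Each camera call takes 0.05 s, during which the arm holds its last target. There are 200 camera calls.

## Working session

There is one attempt and no reset: what is moved stays moved. The work goes in short steps, Python scripts to look and compute and a tool call to move; the robot and the scene stay as the last step left them, time stands still between calls to the robot, and variables do not carry over. Pictures are saved under pics/ and viewed, about 8 in all and at most 12, crops included, and the job is handed in when it is done.

Besides the shell and the picture viewer there is one more tool, called by a JSON object that holds its "api" and its "payload". arm_command: Moves the arm, as the interface text tells. Its arguments: {"type":"object","properties":{"plan":{"type":"array","items":{"type":"number"}},"grip":{"type":"number"}},"required":["plan"]}

```bash
mkdir -p pics; cat > h.py <<'E'
import numpy as np, cv2
from scipy.spatial.transform import Rotation as R
from bench import ctrl
def rot(a):
    a=np.array(a,float)
    return a if a.shape==(3,3) else R.from_quat(a[[1,2,3,0]]).as_matrix()
def ray(c,u,v):
    K=np.array(c["camera_matrix"]); d=np.linalg.inv(K)@[u,v,1.]
    return np.array(c["eye"]), rot(c["attitude"])@(d*[1,-1,-1])
def onz(c,u,v,z):
    e,d=ray(c,u,v); return e+d*(z-e[2])/d[2]
def pix(c,p):
    q=rot(c["attitude"]).T@(np.array(p)-np.array(c["eye"])); q=q*[1,-1,-1]
    q=np.array(c["camera_matrix"])@q; return q[:2]/q[2]
def save(im,name,s=1.0):
    cv2.imwrite("pics/"+name,cv2.resize(im[:,:,::-1],None,fx=s,fy=s,interpolation=cv2.INTER_CUBIC))
E
python3 - <<'E'
from h import *
for n in("scene","top"):
    c=ctrl.camera(n); np.save(n+"0.npy",c,allow_pickle=True); save(c["color"],n+"0.png",1.5)
    print(n,{k:v for k,v in c.items() if k!="color"})
print(ctrl.get_obs())
E
```

```text
scene {'camera_matrix': array([[474.50364993,   0.        , 250.11982376],
       [  0.        , 474.50364993, 192.81290519],
       [  0.        ,   0.        ,   1.        ]]), 'eye': array([-0.03698594,  0.80409858,  0.56224721]), 'attitude': array([-0.33570446, -0.18993852,  0.46975575,  0.79407519])}
top {'camera_matrix': array([[426.0621956 ,   0.        , 260.15819755],
       [  0.        , 426.0621956 , 192.14153398],
       [  0.        ,   0.        ,   1.        ]]), 'eye': array([0.4442648 , 0.12687469, 0.91774509]), 'attitude': array([ 0.71601418,  0.08004033, -0.07933752, -0.68892873])}
{'time_s': 0.1, 'q': array([-1.34732255e+00,  1.81476528e-01,  1.60787867e+00,  8.48388376e-06,
        1.35379047e+00, -2.06307810e-01]), 'dq': array([ 0.00248296, -0.00024862, -0.00133341, -0.00048247,  0.0002933 ,
        0.00019256]), 'joint_efforts': array([ 9.29281632e-04, -4.45872581e+01, -3.52238560e+01, -9.41745293e-05,
        4.21539880e-03, -2.50596344e-06]), 'eef_pos': array([ 0.23949243, -0.52222411,  0.23048291]), 'eef_rot': array([-7.76518064e-04,  9.76999588e-01,  2.13239777e-01, -2.52311130e-06]), 'wrist_force': array([ 0.92292692, -0.51087416,  0.23574316]), 'torque': array([0.05212724, 0.04064859, 0.04700841]), 'opening': 1.0018520561882382}
```

View pics/top0.png

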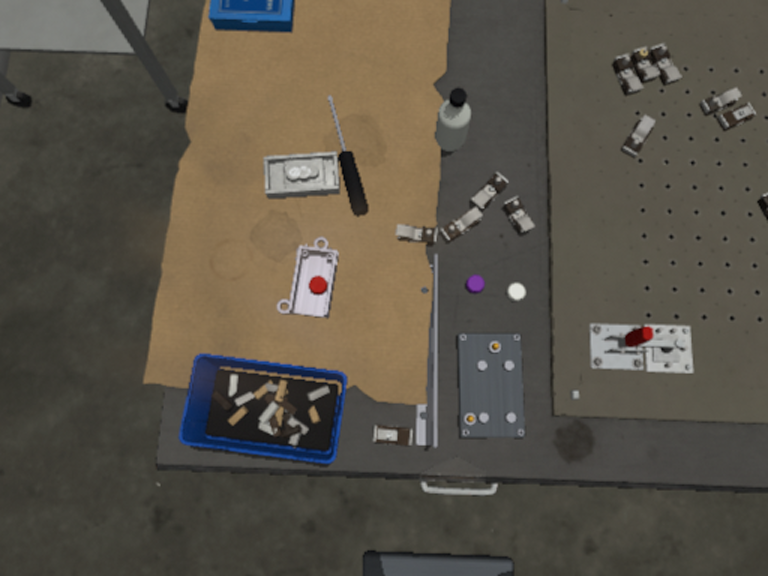

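View pics/scene0.png

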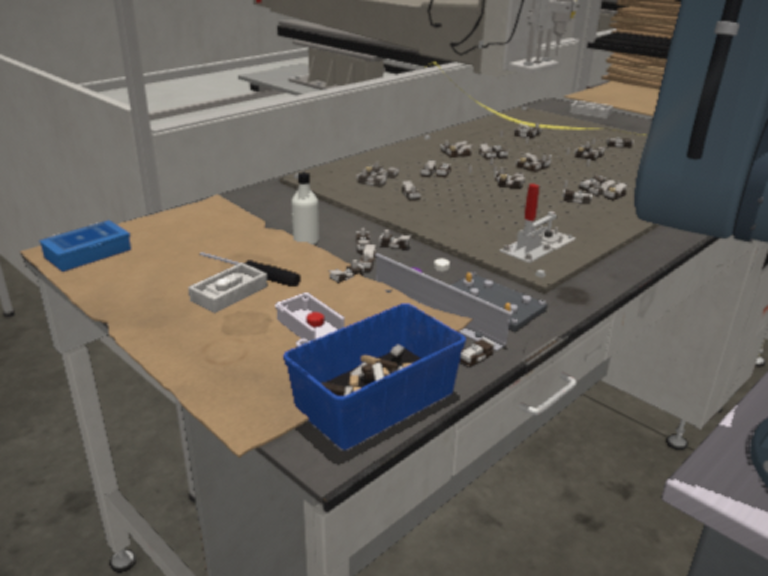

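Top view (raw pixels = shown/1.5). The housing candidates are the eared channel at (314,282) and the grey tray without ears at (302,173). I choose the eared one. The cap candidates are red in the housing (318,285), purple (475,284), white (516,291) and the red toggle handle (640,337). I choose the red one in the housing. The bins are the blue bin at (265,408) on the left and the closed blue box at (252,12). The fixture is at (491,385), with dowels at about (495,346) and (470,419). The clamp with the red handle is not it.

```bash
python3 - <<'E'
from h import *
c=np.load("top0.npy",allow_pickle=True).item(); im=c["color"]
a=cv2.resize(im[152:222,180:240],None,fx=6.4,fy=6.4,interpolation=cv2.INTER_CUBIC)
b=cv2.resize(im[215:300,280:355],None,fx=5.27,fy=5.27,interpolation=cv2.INTER_CUBIC)
h=min(a.shape[0],b.shape[0]); save(np.hstack([a[:h],b[:h]]),"crop1.png"); print(a.shape,b.shape)
hsv=cv2.cvtColor(im,cv2.COLOR_RGB2HSV)
def blobs(m,name,lo):
    n,l,s,ce=cv2.connectedComponentsWithStats(m.astype(np.uint8))
    for i in range(1,n):
        if s[i,4]>=lo: print(name,s[i],ce[i].round(2))
H,S,V=[hsv[...,i].astype(int) for i in range(3)]
blobs((H>105)&(H<125)&(S>150)&(V>60),"blue",200)
blobs(((H<5)|(H>175))&(S>150),"red",20)
m=(H>10)&(H<28)&(S>90)&(V>110); m[:, :290]=0; m[:,360:]=0; m[:210]=0
blobs(m,"brass",3)
m=(S<40)&(V>190); blobs(m[150:220,185:235],"hous(+185,+150)",50)
E
```

```text
(448, 384, 3) (448, 395, 3)
blue [144   0  44  11 307] [166.07   4.1 ]
blue [ 119  236  112   73 1989] [171.39 278.39]
red [206 184  12  12 103] [211.6  189.83]
red [417 218  18  13 160] [425.48 223.82]
brass [329 229   3   3   9] [330. 230.]
brass [312 277   4   4  13] [313.38 278.38]
hous(+185,+150) [ 12  21  25  39 558] [22.98 40.77]
```

View pics/crop1.png

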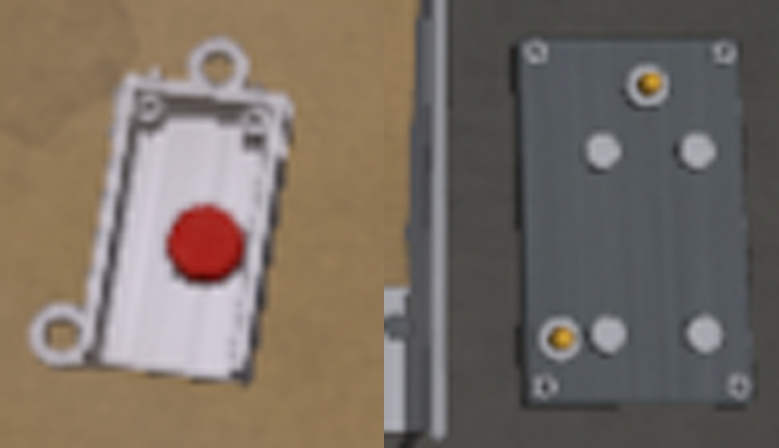

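The crop confirms the choice. The channel has two ears: the closed-end bore at raw (213.6,161.9) and the side bore at (189.1,203.9). The red cap lies on its floor, and the dowels are at raw (330,230) and (313.4,278.4).

```bash
python3 - <<'E'
from h import *
c=np.load("top0.npy",allow_pickle=True).item(); s=np.load("scene0.npy",allow_pickle=True).item(); im=c["color"]
def pose(pe,ps,n):
    d=ps-pe; yaw=np.arctan2(d[1],d[0])-np.arctan2(38,-100)
    yaw=(yaw+np.pi)%(2*np.pi)-np.pi
    Rz=np.array([[np.cos(yaw),-np.sin(yaw)],[np.sin(yaw),np.cos(yaw)]])
    o=((pe[:2]+ps[:2])-Rz@np.array([.02,.038]))/2
    print(n,pe.round(4),ps.round(4),"dist",np.hypot(*d[:2]).round(4),"org",o.round(4),"yaw",yaw.round(4))
pose(onz(c,213.64,161.9,.013),onz(c,189.1,203.9,.013),"housing")
pose(onz(c,330,230,.031),onz(c,313.4,278.4,.031),"nest")
print("cap",onz(c,211.6,189.83,.025).round(4))
hsv=cv2.cvtColor(im,cv2.COLOR_RGB2HSV)
m=cv2.inRange(hsv,(105,150,60),(125,255,255)); m[:200]=0
(cx,cy),(w,h),a=cv2.minAreaRect(cv2.findNonZero(m)); box=cv2.boxPoints(((cx,cy),(w,h),a))
print("bin rim",[onz(c,*p,.082)[:2].round(3).tolist() for p in box], onz(c,cx,cy,.082).round(3))
print("guard",onz(c,435/1.5,255/1.5,.055).round(3),onz(c,435/1.5,446/1.5,.055).round(3))
for p in [(415,233),(462,223),(490,190),(519,216),(393,435)]: print("blk",onz(c,p[0]/1.5,p[1]/1.5,.025).round(3))
print("bottle",onz(c,458/1.5,97/1.5,.15).round(3))
# scene check
for p in [(onz(c,330,230,.031)),(onz(c,313.4,278.4,.031)),onz(c,211.6,189.83,.025)]: print(pix(s,p).round(1))
hs=cv2.cvtColor(s["color"],cv2.COLOR_RGB2HSV)
m=cv2.inRange(hs,(12,110,110),(28,255,255)); m[:180]=0;m[210:]=0;m[:,:300]=0;m[:,350:]=0
n,l,st,ce=cv2.connectedComponentsWithStats(m); print(st[1:],ce[1:])
E
```

```text
housing [0.7168 0.2373 0.013 ] [0.62   0.2844 0.013 ] dist 0.1076 org [0.6567 0.2429] yaw -0.0901
nest [ 0.5724 -0.0175  0.031 ] [0.4717 0.0162 0.031 ] dist 0.1062 org [ 0.5128 -0.0201] yaw 0.04
cap [0.6504 0.2363 0.025 ]
bin rim [[0.424, 0.393], [0.542, 0.391], [0.522, 0.184], [0.406, 0.193]] [0.472 0.29  0.082]
guard [0.693 0.071 0.055] [0.433 0.065 0.055]
blk [0.734 0.099 0.025]
blk [0.752 0.03  0.025]
blk [ 0.805 -0.011  0.025]
blk [ 0.766 -0.054  0.025]
blk [0.445 0.12  0.025]
bottle [0.884 0.051 0.15 ]
[312.1 182.1]
[337.9 202.3]
[210.7 209.4]
[[311 182   3   6  16]
 [337 202   3   5  13]] [[312.         184.1875    ]
 [338.15384615 204.        ]]
```

```bash
cat >> h.py <<'E'
def togo(x,y,z,yaw=None):
    "shift in tool mm (after the turn is done) and turn needed"
    o=ctrl.get_obs(); M=rot(o["eef_rot"]); cur=np.arctan2(M[1,0],M[0,0])
    if yaw is not None:
        t=cur-yaw; M=M@R.from_rotvec([0,0,t]).as_matrix()
    else: t=0
    print("t",o["time_s"],"tcp",o["eef_pos"].round(4),"yaw",round(cur,4),"open",round(o["opening"],3),"F",o["wrist_force"].round(1),
      "| turn",round(t,4),"shift mm",(M.T@(np.array([x,y,z])-o["eef_pos"])*1000).round(1))
E
python3 -c "
from h import *
togo(.6537,.2432,.1,-.09)"
```

```text
t 0.1 tcp [ 0.2395 -0.5222  0.2305] yaw 0.4298 open 1.002 F [ 0.9 -0.5  0.2] | turn 0.5198 shift mm [ 343.8 -799.4  131.5]
```

{"api": "arm_command", "payload": {"plan": [0,0,0,0.13,0,0,0,0.13,0,0,0,0.13,0,0,0,0.13,19,-44,0,0,19,-44,0,0,19,-44,0,0,19,-44,0,0,19,-44,0,0,19,-44,0,0,19,-44,0,0,19,-44,0,0,19,-44,0,0,19,-44,0,0,19,-44,0,0,19,-44,0,0,19,-44,0,0,19,-44,0,0,19,-44,0,0,19,-44,0,0], "grip": 1}}

```text
time_s: 2.1
eef_pos: [0.6062, 0.1531, 0.2308]
eef_rot: [0.0, 0.999, -0.045, -0.0]
wrist_force: [0.7, -1.2, 1.0]
opening: 0.999
```

```bash
python3 -c "
from h import *
togo(.6537,.2432,.1,-.09)"
```

```text
t 2.1 tcp [0.6062 0.1531 0.2308] yaw -0.09 open 0.999 F [ 0.7 -1.2  1. ] | turn 0.0 shift mm [ 39.3 -94.1 130.7]
```

{"api": "arm_command", "payload": {"plan": [19,-47,0,0,20,-47,0,0,0,0,45,0,0,0,45,0,0,0,40,0,0,0,0,0,0,0,0,0]}}

```text
time_s: 2.8
eef_pos: [0.6518, 0.2395, 0.1009]
eef_rot: [0.0, 0.999, -0.045, -0.001]
wrist_force: [0.2, 0.2, 0.8]
opening: 1.002
```

```bash
python3 - <<'E'
from h import *
togo(.6537,.2432,.002,-.09)
c=ctrl.camera("top"); s=ctrl.camera("scene")
a=cv2.resize(c["color"][120:240,150:270],(400,400),interpolation=cv2.INTER_CUBIC)
b=cv2.resize(s["color"][140:260,150:270],(400,400),interpolation=cv2.INTER_CUBIC)
save(np.hstack([a,b]),"hover.png")
E
```

```text
t 2.8 tcp [0.6518 0.2395 0.1009] yaw -0.0902 open 1.002 F [0.2 0.2 0.8] | turn -0.0002 shift mm [ 1.8 -3.9 98.9]
```

View pics/hover.png

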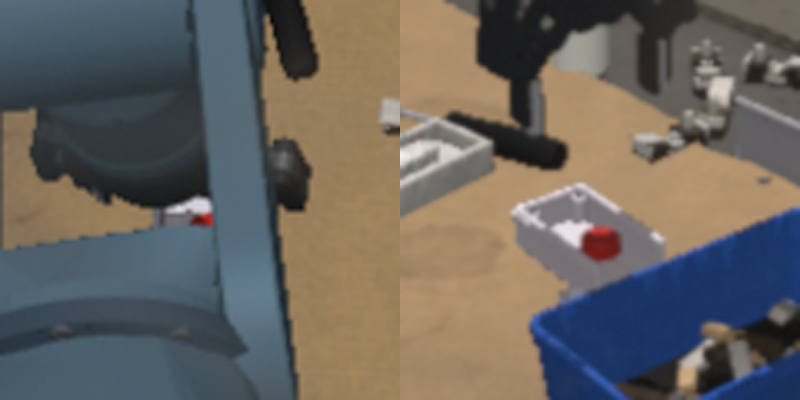

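The top view is mostly hidden by the arm. The scene view shows the fingers above the housing, with the red cap still in it at crop (600,243). Now I descend and grip.

{"api": "arm_command", "payload": {"plan": [2,-4,30,0,0,0,30,0,0,0,20,0,0,0,10,0,0,0,7,0,0,0,0,0,0,0,0,0]}}

```text
time_s: 3.6
eef_pos: [0.6559, 0.2436, 0.0061]
eef_rot: [-0.0, 0.999, -0.045, 0.001]
wrist_force: [1.0, -0.3, 0.8]
opening: 1.003
```

{"api": "arm_command", "payload": {"plan": [0,0,0,0,0,0,0,0,0,0,0,0,0,0,0,0,0,0,0,0,0,0,0,0,0,0,0,0,0,0,0,0], "grip": 0}}

```text
time_s: 4.4
eef_pos: [0.6556, 0.2436, 0.0056]
eef_rot: [-0.0, 0.999, -0.045, 0.001]
wrist_force: [-0.4, 0.1, 6.1]
opening: 0.647
```

{"api": "arm_command", "payload": {"plan": [0,0,-10,0,0,0,-20,0,0,0,-35,0,0,0,-40,0,0,0,-30,0,0,0,-10,0,0,0,0,0,0,0,0,0]}}

```text
time_s: 5.2
eef_pos: [0.6533, 0.2431, 0.1471]
eef_rot: [0.0, 0.999, -0.045, -0.002]
wrist_force: [-0.3, 0.1, -2.7]
opening: 0.645
```

```bash
python3 - <<'E'
from h import *
togo(.497,.29,.15,-.09)
c=ctrl.camera("top"); s=ctrl.camera("scene")
a=cv2.resize(c["color"][120:240,150:270],(400,400),interpolation=cv2.INTER_CUBIC)
b=cv2.resize(s["color"][100:220,150:270],(400,400),interpolation=cv2.INTER_CUBIC)
save(np.hstack([a,b]),"lift.png")
E
```

```text
t 5.2 tcp [0.6533 0.2431 0.1471] yaw -0.0902 open 0.645 F [-0.3  0.1 -2.7] | turn -0.0002 shift mm [-159.9  -32.6   -2.4]
```

View pics/lift.png

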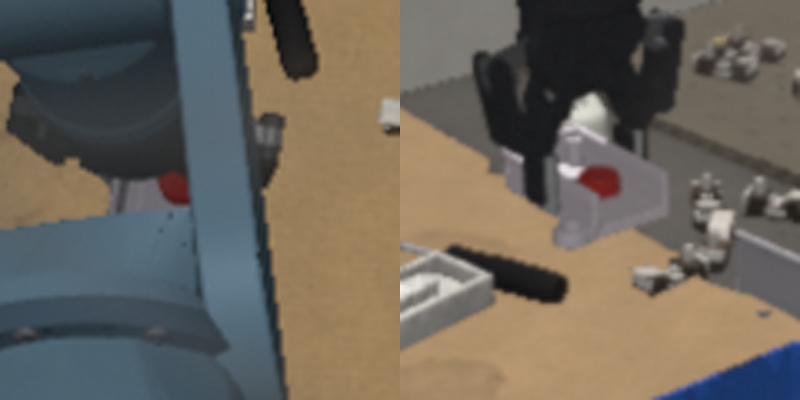

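Held level with the cap inside. The tool can only turn about its own vertical axis, so I'll tip the housing by pivoting it in the grip. The underside near the closed end goes on the bin's far rim and I press down.

{"api": "arm_command", "payload": {"plan": [-10,-2,0,0,-25,-5,0,0,-35,-7,0,0,-35,-7,0,0,-30,-6,0,0,-15,-4,0,0,-8,-2,0,0,0,0,15,0,0,0,25,0,0,0,15,0,0,0,0,0,0,0,0,0]}}

```text
time_s: 6.5
eef_pos: [0.5006, 0.2901, 0.0937]
eef_rot: [0.0, 0.999, -0.045, -0.0]
wrist_force: [0.5, 0.6, -1.7]
opening: 0.645
```

```bash
python3 - <<'E'
from h import *
togo(.498,.29,.083,-.09)
s=ctrl.camera("scene")
save(s["color"][150:310,180:340],"rim.png",3.5)
E
```

```text
t 6.5 tcp [0.5006 0.2901 0.0937] yaw -0.0909 open 0.645 F [ 0.5  0.6 -1.7] | turn -0.0009 shift mm [-2.6  0.3 10.7]
```

View pics/rim.png

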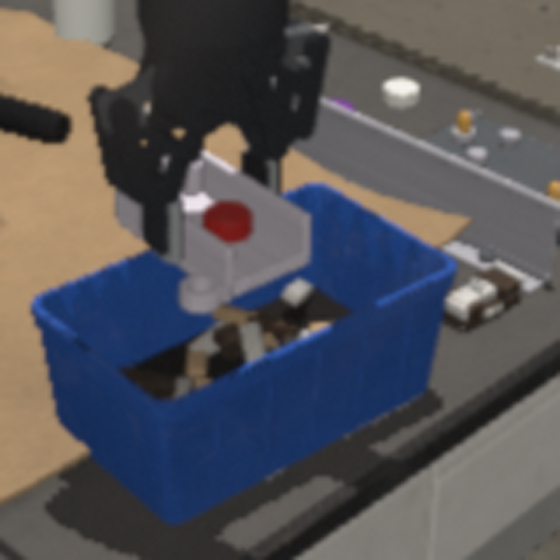

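{"api": "arm_command", "payload": {"plan": [0,0,6,0,0,0,4,0,0,0,2,0,-3,0,4,0,-3,0,4,0,0,0,0,0]}}

```text
time_s: 7.15
eef_pos: [0.4977, 0.291, 0.0781]
eef_rot: [-0.0, 0.999, -0.045, 0.004]
wrist_force: [-0.9, -5.9, 14.3]
opening: 0.646
```

{"api": "arm_command", "payload": {"plan": [-1,0,3,0,-1,0,3,0,0,0,0,0]}}

```text
time_s: 7.45
eef_pos: [0.4952, 0.2912, 0.0721]
eef_rot: [-0.0, 0.999, -0.045, 0.003]
wrist_force: [-3.1, -5.3, 16.9]
opening: 0.644
```

{"api": "arm_command", "payload": {"plan": [-1,0,3,0,-1,0,3,0,-0.5,0,3,0,0,0,3,0,0,0,0,0]}}

```text
time_s: 7.95
eef_pos: [0.4926, 0.2915, 0.0601]
eef_rot: [-0.0, 0.999, -0.045, 0.003]
wrist_force: [-5.4, -5.7, 18.0]
opening: 0.651
```

```bash
python3 - <<'E'
from h import *
togo(.498,.29,.083,-.09)
s=ctrl.camera("scene")
save(s["color"][150:310,180:340],"tip1.png",3.5)
E
```

```text
t 7.95 tcp [0.4926 0.2915 0.0601] yaw -0.0903 open 0.651 F [-5.4 -5.7 18. ] | turn -0.0003 shift mm [  5.6   1.  -22.9]
```

View pics/tip1.png

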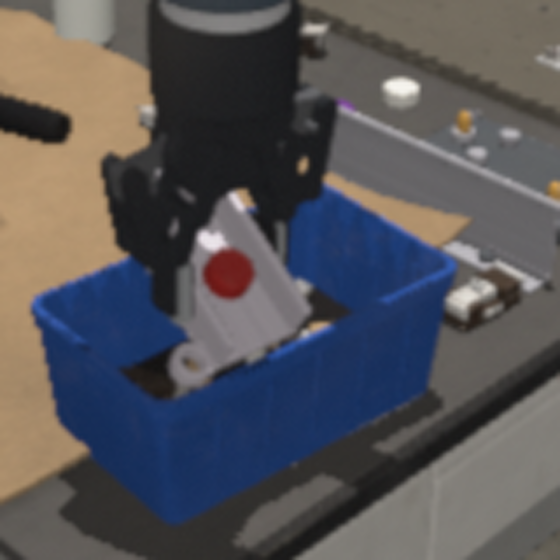

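{"api": "arm_command", "payload": {"plan": [0,0,2,0,0,0,0,0,0,0,-3,0,0,0,-6,0,0,0,-6,0,0,0,-6,0,0,0,-6,0,0,0,-6,0,0,0,-6,0,0,0,-6,0,0,0,0,0,0,0,0,0]}}

```text
time_s: 9.2
eef_pos: [0.4898, 0.2914, 0.0994]
eef_rot: [-0.0, 0.999, -0.045, 0.0]
wrist_force: [0.3, 0.5, -2.6]
opening: 0.645
```

```bash
python3 - <<'E'
from h import *
togo(.498,.29,.083,-.09)
s=ctrl.camera("scene"); np.save("tip2.npy",s,allow_pickle=True)
save(s["color"][150:310,180:340],"tip2.png",3.5)
E
```

```text
t 9.2 tcp [0.4898 0.2914 0.0994] yaw -0.0902 open 0.645 F [ 0.3  0.5 -2.6] | turn -0.0002 shift mm [ 8.3  0.7 16.4]
```

View pics/tip2.png

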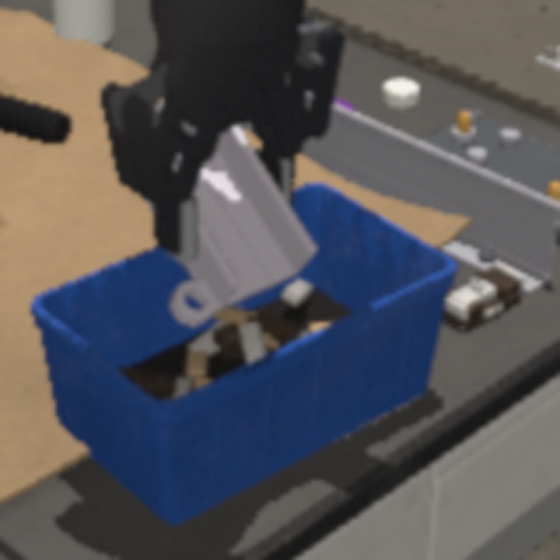

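```bash
cat >> h.py <<'E'
def hp(o,th,p,g=-.002,h=.025):
    "housing point -> world for grip pivot; o = obs"
    d=np.array([p[0]-g,p[1],p[2]-h]); a=np.array([d[0]*np.cos(th)-d[2]*np.sin(th),d[1],d[0]*np.sin(th)+d[2]*np.cos(th)])
    M=rot(o["eef_rot"]); y=np.arctan2(M[1,0],M[0,0])
    return R.from_euler("z",y).as_matrix()@a+o["eef_pos"]+[0,0,h+.0006]
E
python3 - <<'E'
from h import *
o=ctrl.get_obs(); s=np.load("tip2.npy",allow_pickle=True).item()
for t in (35,40,45,50,55):
    th=np.radians(t)
    print(t,[((pix(s,hp(o,th,p))-[180,150])*3.5).round(0).tolist() for p in [(-.04,.038,.005),(-.048,-.028,.03),(-.048,.028,0)]],"mouth",hp(o,th,(-.048,0,.008)).round(3),"bore_end z",hp(o,th,(.06,0,0))[2].round(3))
E
```

```text
35 [[189.0, 302.0], [315.0, 249.0], [209.0, 312.0]] mouth [0.462 0.294 0.084] bore_end z 0.14
40 [[185.0, 301.0], [312.0, 253.0], [204.0, 312.0]] mouth [0.465 0.294 0.082] bore_end z 0.145
45 [[181.0, 300.0], [309.0, 257.0], [199.0, 310.0]] mouth [0.469 0.293 0.08 ] bore_end z 0.151
50 [[176.0, 299.0], [306.0, 259.0], [194.0, 308.0]] mouth [0.473 0.293 0.079] bore_end z 0.156
55 [[172.0, 297.0], [302.0, 261.0], [188.0, 305.0]] mouth [0.477 0.292 0.077] bore_end z 0.161
```

```bash
python3 - <<'E'
from h import *
o=ctrl.get_obs(); s=np.load("tip2.npy",allow_pickle=True).item()
im=cv2.resize(s["color"][150:310,180:340],None,fx=3.5,fy=3.5,interpolation=cv2.INTER_CUBIC)
e=cv2.Canny(cv2.cvtColor(im,cv2.COLOR_RGB2GRAY),40,100)
for l in cv2.HoughLinesP(e,1,np.pi/360,40,minLineLength=45,maxLineGap=8)[:,0]:
    x1,y1,x2,y2=l
    if 150<min(x1,x2) and max(x1,x2)<330 and max(y1,y2)<330: print(l,np.degrees(np.arctan2(y2-y1,x2-x1)).round(1))
P=lambda th,p:(pix(s,hp(o,th,p))-[180,150])*3.5
for t in (25,30,35,40,45,50,55):
    th=np.radians(t)
    f=lambda a,b:np.degrees(np.arctan2(*(P(th,b)-P(th,a))[::-1])).round(1)
    print(t,"x-edge",f((.02,-.028,.03),(-.048,-.028,.03)),"x-edge floor",f((.02,-.023,.008),(-.048,-.023,.008)),"lip y",f((-.048,-.028,0),(-.048,.028,0)),"lip z",f((-.048,-.028,.03),(-.048,-.028,0)))
E
```

```text
[237 125 317 248] 57.0
[179 253 181 204] -87.7
[284 195 316 245] 57.4
[228 305 295 274] -24.8
25 x-edge 51.5 x-edge floor 52.0 lip y 155.6 lip z 118.0
30 x-edge 54.7 x-edge floor 55.1 lip y 155.6 lip z 124.8
35 x-edge 57.8 x-edge floor 58.1 lip y 155.7 lip z 132.3
40 x-edge 60.7 x-edge floor 61.0 lip y 155.7 lip z 140.4
45 x-edge 63.6 x-edge floor 63.8 lip y 155.8 lip z 149.0
50 x-edge 66.5 x-edge floor 66.5 lip y 155.9 lip z 157.9
55 x-edge 69.3 x-edge floor 69.3 lip y 156.0 lip z 166.7
```

Edge directions put the tilt at about 34°, just short. The cap has left the housing. I'll press once more with a shorter lever.

{"api": "arm_command", "payload": {"plan": [5,0,0,0,4,0,0,0,0,0,8,0,0,0,10,0,0,0,8,0,0,0,4,0,0,0,4,0,0,0,4,0,0,0,3,0,0,0,2,0,0,0,0,0]}}

```text
time_s: 10.35
eef_pos: [0.4989, 0.2907, 0.0606]
eef_rot: [0.0, 0.999, -0.045, 0.0]
wrist_force: [-18.2, -9.2, 33.0]
opening: 0.646
```

{"api": "arm_command", "payload": {"plan": [0,0,-3,0,0,0,-6,0,0,0,-10,0,0,0,-10,0,0,0,-10,0,0,0,-10,0,0,0,-4,0,0,0,0,0,0,0,0,0]}}

```text
time_s: 11.25
eef_pos: [0.4985, 0.2906, 0.1091]
eef_rot: [0.0, 0.999, -0.045, -0.0]
wrist_force: [0.0, -0.3, -2.7]
opening: 0.644
```

```bash
cat > tilt.py <<'E'
from h import *
import sys
o=ctrl.get_obs(); s=ctrl.camera("scene"); np.save(sys.argv[1]+".npy",s,allow_pickle=True)
P=lambda th,p:pix(s,hp(o,th,p))
x0,y0=(P(0.5,(0,0,.02))-[75,75]).astype(int)
im=cv2.resize(s["color"][y0:y0+150,x0:x0+150],None,fx=3.5,fy=3.5,interpolation=cv2.INTER_CUBIC)
save(im,sys.argv[1]+".png")
e=cv2.Canny(cv2.cvtColor(im,cv2.COLOR_RGB2GRAY),40,100)
for l in cv2.HoughLinesP(e,1,np.pi/360,40,minLineLength=45,maxLineGap=8)[:,0]:
    x1,y1,x2,y2=l
    if 130<min(x1,x2) and max(x1,x2)<400 and 130<min(y1,y2) and max(y1,y2)<400: print(l,np.degrees(np.arctan2(y2-y1,x2-x1)).round(1))
for t in (-5,0,5,35,40,45,50):
    th=np.radians(t)
    f=lambda a,b:np.degrees(np.arctan2(*(P(th,b)-P(th,a))[::-1])).round(1)
    print(t,"x-edge",f((.02,-.028,.03),(-.048,-.028,.03)),"lip z",f((-.048,-.028,.03),(-.048,-.028,0)),"mouth",hp(o,th,(-.048,0,.008)).round(3),"crop corner",((P(th,(-.048,-.028,.03))-[x0,y0])*3.5).round())
togo(*o["eef_pos"])
E
python3 tilt.py tip3
```

```text
[292 200 327 257] 58.4
[257 376 338 340] -24.0
[224 327 226 267] -88.1
[146 164 163 241] 77.6
[327 226 373 250] 27.6
[158 355 222 329] -22.1
[257 377 334 343] -23.8
-5 x-edge 25.6 lip z 88.4 mouth [0.451 0.295 0.122] crop corner [369. 264.]
0 x-edge 30.9 lip z 92.2 mouth [0.453 0.295 0.118] crop corner [369. 272.]
5 x-edge 35.8 lip z 96.3 mouth [0.454 0.295 0.114] crop corner [369. 279.]
35 x-edge 57.7 lip z 131.3 mouth [0.471 0.293 0.094] crop corner [361. 313.]
40 x-edge 60.7 lip z 139.3 mouth [0.474 0.293 0.092] crop corner [358. 317.]
45 x-edge 63.6 lip z 147.8 mouth [0.478 0.292 0.09 ] crop corner [354. 321.]
50 x-edge 66.5 lip z 156.6 mouth [0.482 0.292 0.089] crop corner [351. 323.]
t 11.3 tcp [0.4984 0.2905 0.1088] yaw -0.0902 open 0.639 F [ 0.1 -0.1 -2.1] | turn 0 shift mm [ 0.1 -0.1 -0.3]
```

View pics/tip3.png

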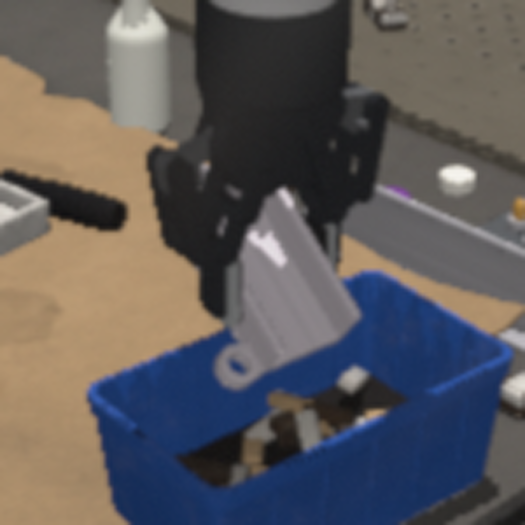

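The cap is out and the tilt is about 38°: the wall edge runs from (285,192) to (358,314). One slightly deeper press will give margin inside 35–55°.

{"api": "arm_command", "payload": {"plan": [0,0,10,0,0,0,15,0,0,0,13,0,0,0,6,0,0,0,4,0,0,0,3,0,0,0,3,0,0,0,0,0]}}

```text
time_s: 12.1
eef_pos: [0.4979, 0.2902, 0.0578]
eef_rot: [0.001, 0.999, -0.045, -0.001]
wrist_force: [-15.5, -7.6, 22.5]
opening: 0.644
```

{"api": "arm_command", "payload": {"plan": [0,0,-3,0,0,0,-6,0,0,0,-10,0,0,0,-12,0,0,0,-12,0,0,0,-8,0,0,0,-4,0,0,0,0,0,0,0,0,0,0,0,0,0,0,0,0,0]}}

```text
time_s: 13.2
eef_pos: [0.4983, 0.2905, 0.1097]
eef_rot: [0.0, 0.999, -0.045, -0.001]
wrist_force: [0.3, -0.3, -2.4]
opening: 0.645
```

```bash
python3 tilt.py tip4
```

```text
[243 260 245 316] 88.0
[302 210 359 313] 61.0
[254 376 345 333] -25.3
[225 326 225 269] -90.0
[149 172 163 241] 78.5
[321 246 359 314] 60.8
-5 x-edge 25.5 lip z 88.4 mouth [0.451 0.295 0.122] crop corner [369. 263.]
0 x-edge 30.9 lip z 92.2 mouth [0.453 0.295 0.118] crop corner [370. 271.]
5 x-edge 35.7 lip z 96.3 mouth [0.454 0.294 0.114] crop corner [370. 278.]
35 x-edge 57.7 lip z 131.3 mouth [0.471 0.293 0.095] crop corner [361. 312.]
40 x-edge 60.7 lip z 139.3 mouth [0.474 0.293 0.093] crop corner [358. 316.]
45 x-edge 63.6 lip z 147.8 mouth [0.478 0.292 0.091] crop corner [355. 320.]
50 x-edge 66.5 lip z 156.6 mouth [0.482 0.292 0.089] crop corner [351. 323.]
t 13.25 tcp [0.4984 0.2905 0.1098] yaw -0.0902 open 0.645 F [-0.2  0.8 -2.2] | turn 0 shift mm [-0.1  0.   0.1]
```

View pics/tip4.png

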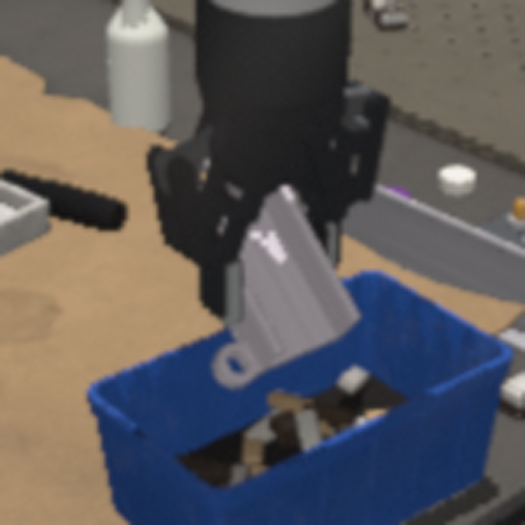

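Tilt is now about 40.5°, the mouth is over the bin at z≈0.09, and the housing is empty. To level it, I'll press the lip down onto the flat mat where the housing lay.

{"api": "arm_command", "payload": {"plan": [0,0,-20,0,0,0,-20,0,15,4,0,0,30,7,0,0,35,9,0,0,30,7,0,0,18,5,0,0,7,1.5,0,0,0,0,25,0,0,0,35,0,0,0,30,0,0,0,15,0,0,0,6,0,0,0,0,0]}}

```text
time_s: 14.65
eef_pos: [0.6299, 0.2452, 0.0389]
eef_rot: [0.0, 0.999, -0.045, -0.0]
wrist_force: [0.6, 0.9, -3.0]
opening: 0.648
```

```bash
python3 - <<'E'
from h import *
togo(.655,.243,.0056,-.09)
c=ctrl.camera("top"); hsv=cv2.cvtColor(c["color"],cv2.COLOR_RGB2HSV)
m=cv2.inRange(hsv,(0,150,60),(5,255,255))|cv2.inRange(hsv,(175,150,60),(180,255,255))
n,l,st,ce=cv2.connectedComponentsWithStats(m)
for i in range(1,n):
    if st[i,4]>10: print(st[i],ce[i].round(1),onz(c,*ce[i],.04).round(3))
E
```

```text
t 14.65 tcp [0.6299 0.2452 0.0389] yaw -0.09 open 0.648 F [ 0.6  0.9 -3. ] | turn 0.0 shift mm [25.2 -0.1 33.2]
[418 218  17  13  90] [428.3 223.9] [ 0.592 -0.221  0.04 ]
```

{"api": "arm_command", "payload": {"plan": [0,0,6,0,0,0,5,0,4,0,2,0,4,0,2,0,4,0,2.5,0,3.5,0,3,0,3,0,3,0,3,0,3.5,0,3,0,4,0,2,0,3,0,0,0,0,0]}}

```text
time_s: 15.8
eef_pos: [0.6601, 0.2437, 0.0093]
eef_rot: [-0.001, 0.999, -0.045, 0.003]
wrist_force: [0.0, 0.6, 11.5]
opening: 0.647
```

```bash
python3 -c "
from h import *
togo(.655,.243,.0056,-.09)"
```

```text
t 15.8 tcp [0.6601 0.2437 0.0093] yaw -0.0906 open 0.647 F [ 0.   0.6 11.5] | turn -0.0006 shift mm [-5.   1.1  3.6]
```

{"api": "arm_command", "payload": {"plan": [0,0,1.5,0,0,0,1.5,0,0,0,1,0,0,0,0,0,0,0,0,0]}}

```text
time_s: 16.3
eef_pos: [0.6617, 0.2436, 0.0069]
eef_rot: [-0.001, 0.999, -0.045, 0.005]
wrist_force: [1.8, 0.2, 15.5]
opening: 0.636
```

{"api": "arm_command", "payload": {"plan": [0,0,-1,0,0,0,0,0,0,0,0,0,0,0,0,0,0,0,0,0,0,0,0,0], "grip": 1}}

```text
time_s: 16.9
eef_pos: [0.6564, 0.2427, 0.0019]
eef_rot: [0.0, 0.999, -0.045, -0.0]
wrist_force: [0.1, -0.5, 0.9]
opening: 1.0
```

```bash
python3 -c "
from h import *
togo(.655,.243,.0056,-.09)"
```

```text
t 16.9 tcp [0.6564 0.2427 0.0019] yaw -0.0902 open 1.0 F [ 0.1 -0.5  0.9] | turn -0.0002 shift mm [-1.4 -0.2 -3.7]
```

{"api": "arm_command", "payload": {"plan": [0,0,-40,0,0,0,-50,0,0,0,-50,0,0,0,-20,0,-14,47,0,0,-14,47,0,0,-14,47,0,0,-14,47,0,0,-14,47,0,0,-14,47,0,0,-14,47,0,0,-14,47,0,0,-14,47,0,0,-14,47,0,0,-14,46,0,0,0,0,0,0]}}

```text
time_s: 18.5
eef_pos: [0.4549, -0.2626, 0.1628]
eef_rot: [0.001, 0.999, -0.048, 0.0]
wrist_force: [-0.4, -0.2, -0.1]
opening: 1.002
```

```bash
python3 - <<'E'
from h import *
togo(.655,.243,.0056,-.09)
c=ctrl.camera("top"); np.save("top1.npy",c,allow_pickle=True); hsv=cv2.cvtColor(c["color"],cv2.COLOR_RGB2HSV)
m=cv2.inRange(hsv,(0,120,50),(6,255,255))|cv2.inRange(hsv,(174,120,50),(180,255,255))
n,l,st,ce=cv2.connectedComponentsWithStats(m)
for i in range(1,n):
    if st[i,4]>10: print(st[i],ce[i].round(1),onz(c,*ce[i],.04).round(3))
im=c["color"]
a=cv2.resize(im[152:222,180:240],None,fx=6.4,fy=6.4,interpolation=cv2.INTER_CUBIC)
b=cv2.resize(im[225:310,110:250],None,fx=3,fy=3,interpolation=cv2.INTER_CUBIC)
b=cv2.copyMakeBorder(b,0,448-b.shape[0],0,0,cv2.BORDER_CONSTANT); b=b[:, :416]
save(np.hstack([a,b]),"regrip.png")
E
```

```text
t 18.5 tcp [ 0.4549 -0.2626  0.1628] yaw -0.0965 open 1.002 F [-0.4 -0.2 -0.1] | turn -0.0065 shift mm [ 153.8 -522.   155.9]
[417 218  18  13 162] [425.6 223.9] [ 0.592 -0.215  0.04 ]
[171 287  14  12 118] [177.1 292.5] [0.433 0.29  0.04 ]
```

View pics/regrip.png

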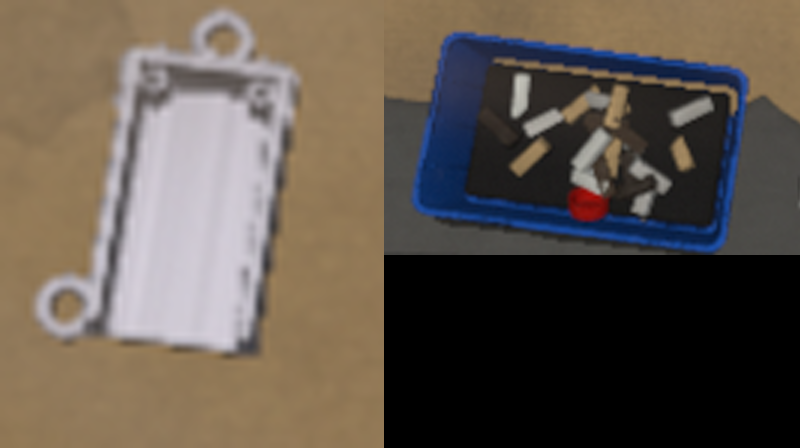

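The red cap lies in the bin at crop (588,204), which is about (0.433, 0.290). The empty housing is flat on the mat, with its bores at crop (222,38) and (67,307).

```bash
python3 - <<'E'
from h import *
c=np.load("top1.npy",allow_pickle=True).item()
pe,ps=onz(c,214.27,157.5,.013)[:2],onz(c,190.05,199.55,.013)[:2]
d=ps-pe; yaw=np.arctan2(d[1],d[0])-np.arctan2(38,-100); yaw=(yaw+np.pi)%(2*np.pi)-np.pi
o=(pe+ps)/2-R.from_euler("z",yaw).as_matrix()[:2,:2]@[.01,.019]
print(pe.round(4),ps.round(4),np.hypot(*d),o.round(4),yaw)
g=o+.012*np.array([np.cos(yaw),np.sin(yaw)]); togo(*g,.10,yaw)
E
```

```text
[0.727  0.2366] [0.6297 0.2831] 0.1078224637210116 [0.6668 0.2417] -0.08311245089293928
t 18.55 tcp [ 0.4557 -0.26    0.1625] yaw -0.0954 open 1.005 F [1.1 0.9 0.1] | turn -0.0123 shift mm [ 180.7 -517.6   62.3]
```

{"api": "arm_command", "payload": {"plan": [16,-47,0,0,16,-47,0,0,16,-47,0,0,16,-47,0,0,16,-47,0,0,16,-47,0,0,16,-47,0,0,16,-47,0,0,16,-47,0,0,16,-47,0,0,16,-47,0,0,0,0,30,0,0,0,30,0,0,0,0,0,0,0,0,0]}}

```text
time_s: 20.05
eef_pos: [0.6774, 0.2429, 0.1017]
eef_rot: [0.0, 0.999, -0.044, -0.001]
wrist_force: [0.3, -0.2, 0.0]
opening: 0.995
```

```bash
python3 -c "
from h import *
togo(.6788,.2407,.004,-.09)"
```

```text
t 20.05 tcp [0.6774 0.2429 0.1017] yaw -0.089 open 0.995 F [ 0.3 -0.2  0. ] | turn 0.001 shift mm [ 1.8  2.  97.7]
```

{"api": "arm_command", "payload": {"plan": [2,2,30,0,0,0,30,0,0,0,20,0,0,0,10,0,0,0,7,0,0,0,0,0,0,0,0,0]}}

```text
time_s: 20.75
eef_pos: [0.6813, 0.2397, 0.0067]
eef_rot: [-0.0, 0.999, -0.045, 0.001]
wrist_force: [0.7, -0.0, -0.0]
opening: 0.998
```

{"api": "arm_command", "payload": {"plan": [0,0,0,0,0,0,0,0,0,0,0,0,0,0,0,0,0,0,0,0,0,0,0,0,0,0,0,0,0,0,0,0], "grip": 0}}

```text
time_s: 21.55
eef_pos: [0.6814, 0.2398, 0.0068]
eef_rot: [-0.0, 0.999, -0.045, 0.001]
wrist_force: [-0.2, -0.4, 5.9]
opening: 0.645
```

```bash
python3 -c "
from h import *
togo(.6788,.2407,.004,-.09)"
```

```text
t 21.55 tcp [0.6814 0.2398 0.0068] yaw -0.0902 open 0.645 F [-0.2 -0.4  5.9] | turn -0.0002 shift mm [-2.7 -0.7  2.8]
```

{"api": "arm_command", "payload": {"plan": [0,0,-10,0,0,0,-25,0,0,0,-40,0,0,0,-40,0,0,0,-25,0,0,0,-10,0,0,0,0,0,0,0,0,0,0,0,0,0,0,0,0,0]}}

```text
time_s: 22.55
eef_pos: [0.6792, 0.2393, 0.1528]
eef_rot: [0.0, 0.999, -0.045, -0.002]
wrist_force: [-0.6, -1.3, -2.8]
opening: 0.642
```

```bash
python3 -c "
from h import *
togo(.5275,-.0195,.1438,.04)
import sys; sys.argv=['',  'lev']; exec(open('tilt.py').read())"
```

```text
t 22.55 tcp [0.6792 0.2393 0.1528] yaw -0.0903 open 0.642 F [-0.6 -1.3 -2.8] | turn -0.1303 shift mm [-161.9  252.5    9.8]
[149 158 170 240] 75.6
[324 348 372 375] 29.4
[319 346 391 387] 29.7
[240 254 274 200] -57.8
-5 x-edge 21.0 lip z 86.0 mouth [0.632 0.244 0.165] crop corner [352. 261.]
0 x-edge 27.6 lip z 89.1 mouth [0.633 0.243 0.161] crop corner [352. 267.]
5 x-edge 33.5 lip z 92.4 mouth [0.635 0.243 0.157] crop corner [353. 274.]
35 x-edge 58.0 lip z 120.4 mouth [0.651 0.242 0.138] crop corner [347. 307.]
40 x-edge 61.0 lip z 127.2 mouth [0.655 0.241 0.136] crop corner [345. 311.]
45 x-edge 63.9 lip z 134.8 mouth [0.659 0.241 0.134] crop corner [343. 315.]
50 x-edge 66.6 lip z 143.2 mouth [0.663 0.241 0.132] crop corner [341. 318.]
t 22.6 tcp [0.6795 0.2394 0.1533] yaw -0.0903 open 0.646 F [ 0.6 -0.2 -2.8] | turn 0 shift mm [-0.3  0.1  0.5]
```

{"api": "arm_command", "payload": {"plan": [0,0,0,-0.065,0,0,0,-0.065,-12,19,0,0,-26,41,0,0,-26,41,0,0,-26,41,0,0,-26,41,0,0,-26,41,0,0,-14,20,0,0,-6,8.5,0,0,0,0,0,0,0,0,0,0,0,0,0,0,0,0,0,0]}}

```text
time_s: 24.0
eef_pos: [0.529, -0.0182, 0.1552]
eef_rot: [-0.0, 1.0, 0.021, 0.0]
wrist_force: [0.0, -0.3, -2.5]
opening: 0.645
```

```bash
python3 -c "
from h import *
togo(.5275,-.0195,.0638,.04)"
```

```text
t 24.0 tcp [ 0.529  -0.0182  0.1552] yaw 0.0414 open 0.645 F [ 0.  -0.3 -2.5] | turn 0.0014 shift mm [-1.6  1.3 91.4]
```

{"api": "arm_command", "payload": {"plan": [-1.5,1.3,25,0,0,0,30,0,0,0,25,0,0,0,10,0,0,0,0,0,0,0,0,0,0,0,0,0]}}

```text
time_s: 24.7
eef_pos: [0.5285, -0.0207, 0.0668]
eef_rot: [0.0, 1.0, 0.02, 0.001]
wrist_force: [0.6, -0.4, -2.1]
opening: 0.645
```

```bash
python3 - <<'E'
from h import *
togo(.5275,-.0195,.0438,.04)
o=ctrl.get_obs()
c=ctrl.camera("top"); s=ctrl.camera("scene"); np.save("n_top.npy",c,allow_pickle=True); np.save("n_sc.npy",s,allow_pickle=True)
out=[]
for k,x0,y0,w in ((c,285,205,85),(s,285,140,85)):
    im=cv2.resize(k["color"][y0:y0+w,x0:x0+w],(400,400),interpolation=cv2.INTER_CUBIC); f=400/w
    out.append(im)
    for n,p in (("bore_side z10",(-.04,.038,.01)),("bore_end z10",(.06,0,.01)),("lip corner top +y",(-.048,.028,.03)),("lip top -y",(-.048,-.028,.03)),("low +y",(-.048,.028,0)),("end +y top",(.048,.028,.03))):
        print(n,(((pix(k,hp(o,0,p,g=.0147,h=.025)-[0,0,.0024])-[x0,y0]+.5)*f)-.5).round(0)+[400*(len(out)-1),0])
save(np.hstack(out),"nest1.png")
E
```

```text
t 24.7 tcp [ 0.5285 -0.0207  0.0668] yaw 0.0401 open 0.645 F [ 0.6 -0.4 -2.1] | turn 0.0001 shift mm [-1.  -1.3 23. ]
bore_side z10 [152. 343.]
bore_end z10 [234. 102.]
lip corner top +y [184. 362.]
lip top -y [323. 362.]
low +y [173. 363.]
end +y top [176. 124.]
bore_side z10 [661. 212.]
bore_end z10 [536. 121.]
lip corner top +y [692. 172.]
lip top -y [757. 134.]
low +y [685. 229.]
end +y top [525. 109.]
```

View pics/nest1.png

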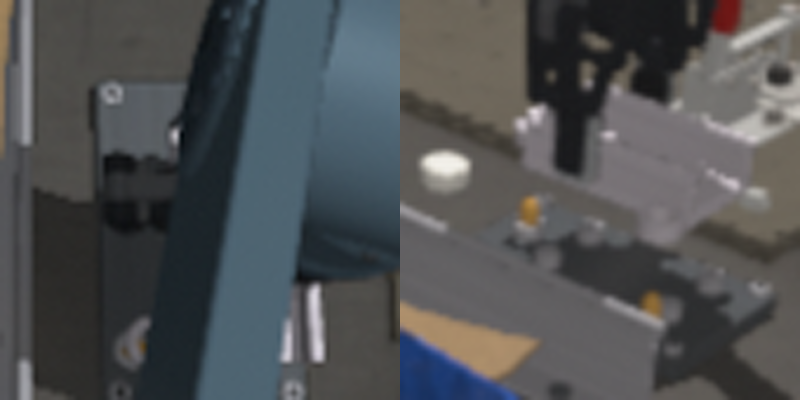

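The top view is mostly hidden by the arm. The side ear shows near crop (133,345), with its dowel through the bore. In the scene view the housing hangs above both dowels, at (530,210) and (655,305). I've used the last picture, so I'll measure pitch and offset numerically.

```bash
python3 - <<'E'
from h import *
o=ctrl.get_obs(); c=np.load("n_top.npy",allow_pickle=True).item(); s=np.load("n_sc.npy",allow_pickle=True).item()
g=cv2.cvtColor(c["color"],cv2.COLOR_RGB2GRAY)
print("cols 307.. rows 269.."); print(g[269:288,306:323])
Q=lambda k,th,p:pix(k,hp(o,th,p,g=.0147,h=.025)-[0,0,.0024])
print("pred top bore_side",Q(c,0,(-.04,.038,.01)).round(1),"dowel",pix(c,[.4717,.0162,.031]).round(1))
im=cv2.resize(s["color"][145:200,305:370],None,fx=6,fy=6,interpolation=cv2.INTER_CUBIC)
e=cv2.Canny(cv2.cvtColor(im,cv2.COLOR_RGB2GRAY),30,80)
for l in cv2.HoughLinesP(e,1,np.pi/360,35,minLineLength=40,maxLineGap=10)[:,0]:
    print((np.array(l)/6+[305,145,305,145]).round(1),np.degrees(np.arctan2(l[3]-l[1],l[2]-l[0])).round(1))
for t in (-10,-5,0,5,10):
    th=np.radians(t); f=lambda a,b:np.degrees(np.arctan2(*(Q(s,th,b)-Q(s,th,a))[::-1])).round(1)
    print(t,"top +y",f((.048,.028,.03),(-.048,.028,.03)),"bot +y",f((.048,.028,0),(-.048,.028,0)),"top -y",f((.048,-.028,.03),(-.048,-.028,.03)),"lip z",f((-.048,.028,.03),(-.048,.028,0)),[Q(s,th,p).round(1).tolist() for p in ((.048,.028,.03),(.048,.028,0),(-.048,.028,0),(-.048,-.028,0),(-.048,-.028,.03))])
E
```

```text
cols 307.. rows 269..
[[ 35  43  44  44  44  43  44  43  44  43  43  42  33  34  33  34  34]
 [ 35  42  43  43  44  43  43  43  45  43  42  40  33  35  34  34  34]
 [ 34  44  44  43  43  43  44  43  44  44  45  37  35  35  34  33  34]
 [ 35  42  44  45  43  43  44  45  59  72  66  40  35  34  34  34  34]
 [ 36  42  44  43  43  44  46  64  88 103  90  42  34  35  34  34  33]
 [ 37  43  44  44  43  46  62  89 102  99  77  34  34  35  34  35  35]
 [ 37  44  44  44  49  60  81 103 101  82  43  35  34  34  35  34  35]
 [ 36  44  45  49  64  78  91 103  93  67  39  35  35  34  35  34  35]
 [ 37  44  46  60  80  83  94 102  88  68  41  34  34  35  34  35  35]
 [ 37  43  47  66  84  79  93 105  91  66  35  36  34  35  35  34  35]
 [ 38  42  47  69  82  68  88 108  98  69  35  35  35  34  35  34  34]
 [ 38  43  47  66  86  76  82 103 100  71  35  34  35  35  34  35  35]
 [ 38  43  47  58  79  86  82  89  95  67  35  36  34  34  35  36  35]
 [ 39  43  45  45  58  77  83  81  69  45  35  34  35  35  36  34  35]
 [ 38  43  45  45  45  50  62  68  51  38  35  35  35  35  36  35  35]
 [ 37  43  46
[... 343 characters left out ...]
 163.5] -90.0
[309.7 165.5 317.3 162.7] -20.3
-10 top +y 10.2 bot +y 11.4 top -y 9.3 lip z 87.8 [[310.9, 165.1], [311.7, 177.3], [347.2, 184.4], [360.8, 176.1], [360.5, 163.6]]
-5 top +y 15.5 bot +y 16.6 top -y 14.6 lip z 92.4 [[311.0, 164.0], [310.9, 175.9], [346.3, 186.5], [360.0, 178.1], [360.6, 165.9]]
0 top +y 20.6 bot +y 21.6 top -y 19.7 lip z 97.2 [[311.2, 162.9], [310.2, 174.5], [345.3, 188.4], [358.9, 180.0], [360.6, 168.2]]
5 top +y 25.5 bot +y 26.3 top -y 24.6 lip z 102.3 [[311.5, 161.8], [309.6, 173.1], [344.1, 190.2], [357.7, 181.7], [360.4, 170.4]]
10 top +y 30.1 bot +y 30.9 top -y 29.3 lip z 107.6 [[311.9, 160.8], [309.1, 171.6], [342.8, 191.7], [356.4, 183.3], [359.9, 172.5]]
```

```bash
python3 - <<'E'
from h import *
s=np.load("n_sc.npy",allow_pickle=True).item()["color"]; c=np.load("n_top.npy",allow_pickle=True).item()["color"]
h=cv2.cvtColor(c,cv2.COLOR_RGB2HSV)
print("top sat"); print(h[270:284,307:317,1]); print("hue");print(h[270:284,307:317,0])
s0=np.load("scene0.npy",allow_pickle=True).item()["color"]
d=np.abs(s.astype(int)-s0).sum(2)>25; v=s.max(2)
print("scene: . same, # dark changed, digits=V/26 changed; cols 304-366")
for r in range(158,194):
    print(r,"".join("." if not d[r,x] else ("#" if v[r,x]<80 else str(v[r,x]//26)) for x in range(304,367)))
E
```

```text
top sat
[[ 29  28  28  22  28  23  28  27  28  33]
 [ 22  11  23  23  28  22  33  27  22  27]
 [ 28  17  22  28  28  22  21  16  10  15]
 [ 23  27  23  23  27  26   8  14  10  14]
 [ 28  22  22  28  26  12  11  12  15  16]
 [ 22  27  22  20  16  12  14  10  12  43]
 [ 22  27  20  15  10  13  10  11   4  52]
 [ 22  16  13   9  12  13  10  43  61  55]
 [ 23  21  11   6   9  11  12  58 159  47]
 [ 23  26  11  15  70   8  14  27 112  73]
 [ 17  16  11   6  44  32  12   8   7  83]
 [ 23  21  17  12   6   6  14  15  28  79]
 [ 17  22  22  13  13  12  12  14  55  73]
 [ 23  22  22  21  20  16  11  24  64  83]]
hue
[[ 96 102 102 105 102  98 102 108 102 105]
 [105 105 105 105 102 105 110 108 105 108]
 [102 100 105 102 102 105 113 113 120 120]
 [105 108 105 105 102 102 120 132 135 132]
 [102 105 105 102 108 120 135 132 130 126]
 [ 98 102 105  98 113 135 135 128 128 101]
 [105 108 105 113 110 132 143 165 150 103]
 [105 110 100 110 128 132 165  15  17  99]
 [ 98 105 110 135   0 135 162  14  19  94]
 [113 102 110  12  17 170 135   8  17 103]
 [110 100 110   0  17  14 132 150  15 103]
 [105 105 11
[... 1930 characters left out ...]
444444444...........
184 ............................334444444444444444444..............
185 ..............................334444544444444444...............
186 .....34............34..........3444444444444433................
187 .....4....44......33344.........4444444444443#.................
188 ..........43......3333444......3444444444433...................
189 .................##333333......344455554433....................
190 ....#..........####.............444555444......................
191 3..###...##########.....#3....###.3444443......................
192 3333########3######################............................
193 3333333###3333#########################3.......................
```

Everything agrees. The wall's lower edge gives a pitch of about 0.6°, the side ear is within about 0.5 px of prediction in both views, and the dowels agree between cameras. I'll correct by about 1 mm and descend.

{"api": "arm_command", "payload": {"plan": [-1,-1,8,0,0,0,7,0,0,0,4,0,0,0,2,0,0,0,0,0,0,0,0,0,0,0,0,0,0,0,0,0]}}

```text
time_s: 25.6
eef_pos: [0.5263, -0.0197, 0.0445]
eef_rot: [0.0, 1.0, 0.02, 0.0]
wrist_force: [0.8, -0.8, -3.0]
opening: 0.643
```

```bash
python3 - <<'E'
from h import *
togo(.5275,-.0195,.0438,.04)
o=ctrl.get_obs(); s=ctrl.camera("scene"); s0=np.load("scene0.npy",allow_pickle=True).item()["color"]
Q=lambda p:pix(s,hp(o,0,p,g=.0147,h=.025)-[0,0,.0024])
print("pred wall bottom",Q((.048,.028,0)).round(1),Q((-.048,.028,0)).round(1),"ear side bottom",Q((-.04,.038,0)).round(1), "lip -y",Q((-.048,-.028,.015)).round(1))
im=s["color"]; d=np.abs(im.astype(int)-s0).sum(2)>25; v=im.max(2)
for r in range(174,208):
    print(r,"".join("." if not d[r,x] else ("#" if v[r,x]<80 else str(v[r,x]//26)) for x in range(304,367)))
E
```

```text
t 25.6 tcp [ 0.5263 -0.0197  0.0445] yaw 0.0398 open 0.643 F [ 0.8 -0.8 -3. ] | turn -0.0002 shift mm [ 1.2 -0.1  0.7]
pred wall bottom [309.8 183.4] [344.6 197.6] ear side bottom [339.  197.9] lip -y [358.9 183.2]
174 ....356677544##########3444444444444444444445555...............
175 ....3576555443#######.3.44444444444444444444566654.............
176 .....455444443######.333444444444444444444444566665444.........
177 .....44444444.#######34576444444444444444444444556676544.......
178 .....44444444.#######335654444444444444444444444455666654......
179 .....34444444.######333454444444444444444444444444445565.......
180 ......4444444#######.334444444444444444444444444444444.5.......
181 ......444444.#######.33444444444444444444444444444444445.......
182 ......44444..#######.33444444444444444444444444444444..........
183 ......4444443#######.334444444444444444444444444444444.........
184 .......444444#######..344444444444444444444444444444444........
185 ........44444.######..344444444444444444444444444444444........
186 .....34...43.4..3##333.44444444444444444444444456554444........
1
[... 726 characters left out ...]
.333333.............
198 .........333333###############34445555544.3.3333333............
199 ...........333333##############.44555544.###333333.............
200 .............333333#############.445544.####..3433.............
201 ................333333############33..######......3............
202 ..................333333#########343##########..####3..........
203 ....................33345.43####345433##############...........
204 ............................43##34554333###########............
205 ...............................33...43333#########.............
206 ....................................43433##########............
207 ....................................43..############...........
```

{"api": "arm_command", "payload": {"plan": [1,0,0.5,0,0,0,0,0,0,0,0,0,0,0,0,0,0,0,0,0,0,0,0,0]}}

```text
time_s: 26.25
eef_pos: [0.527, -0.0196, 0.0438]
eef_rot: [-0.0, 1.0, 0.02, -0.0]
wrist_force: [-0.2, 0.2, -2.6]
opening: 0.641
```

```bash
python3 - <<'E'
from h import *
togo(.5275,-.0195,.0438,.04)
c=ctrl.camera("scene")
print(pix(c,[.4717,.0162,.0425]), abs(ctrl.get_obs()["dq"]).max())
print(ctrl.hand_in())
E
```

```text
t 26.25 tcp [ 0.527  -0.0196  0.0438] yaw 0.0398 open 0.641 F [-0.2  0.2 -2.6] | turn -0.0002 shift mm [ 0.5 -0.1 -0. ]
[338.4394531  197.77642549] 0.0024516061605942365
the job is handed in; nothing more can be done
None
```

The job is handed in at about 26 s. The housing is held still and level above the fixture, and the red cap is in the scrap bin. The hand-in reports no verdict, so these are my own checks.

**What I did**
- **Tipping:** I lifted the housing level with the cap inside. The tool can only turn about its own axis, so I tipped the housing by pressing its underside on the bin's far rim so that it pivoted in the grip. The first press gave only about 34°, short of the required 35°. Two more brought it to about 38° and then 40.5°, with the open end over the bin and its lip at about 90 mm.
- **Levelling:** I pressed the housing flat on the mat and released it. After checking its pose in a picture I gripped it again, carried it over the guard and stopped it above the dowels.

**Last checks**
- **Cap:** it lies in the bin at about (0.433, 0.290), last seen before the regrip.
- **Position:** the gripper is within about 0.6 mm of its target. The underside is about 8 mm above the dowel tips by calculation.
- **Level:** the pitch measured about 0.6° just before the final descent.
- **Contact:** the wrist feels only the housing's weight, 2.6 N, so nothing else is touching it.
- **Weakest check:** the arm hides most of the top view, so I could check only the side bore in both cameras. It agreed with its dowel within about 1 px (about 2 mm). The closed-end bore follows from the housing's geometry. One far-wall edge in the scene view was about 1.5 px off prediction, which would be up to 3–4 mm in x. The other features did not confirm it.

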